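# Advance the returns tray by one station

## Task

The label roll is parked in the only free station (front left) of the four-station returns tray: lift it out and stand it on the board beside the tray. Then slide the three carrier plates on by one station each, without lifting them off the tray floor and without knocking the reading bar above: first back left to front left, then back right to back left, then front right to back right. Last, stand the label roll upright on the tray floor in the station that is now free, the front right one, and leave the other things on the board where they are.

Things in the scene. Friction and masses are not known exactly. Their poses are not given: they have to be found in the camera images.
- board: Fixed plywood work board 460x640 mm, 18 mm thick, laid level over the parcels in the cart, 255 mm above the robot's base plane (its top is at z = 0.255). Origin: centre of its top; its long side runs along its y axis, which is turned 30 degrees to the left of the robot's y axis (so its nearest corner is at the front left).
- tray: Fixed square tray on the board, 200x200 mm outside, 184x184 mm inside; floor 6 mm thick, kerb 8 mm wide and 16 mm high, both above the board. Origin: centre of the underside. x axis to the back (away from the robot), y to the left, z up; turned up to 0.3 rad. Four stations, two by two, no dividers, 90 mm between centres.
- front_left (a point): Centre of the front-left station on the tray floor, 6 mm above the board; axes as the tray's. Where the label roll stands at the start.
- front_right (a point): Centre of the front-right station on the tray floor, 6 mm above the board; axes as the tray's. A plate stands in it at the start.
- back_left (a point): Centre of the back-left station on the tray floor, 6 mm above the board; axes as the tray's. A plate stands in it at the start.
- back_right (a point): Centre of the back-right station on the tray floor, 6 mm above the board; axes as the tray's. A plate stands in it at the start.
- plate_bar: Loose white carrier plate 83x83x10 mm flat on the tray floor, 0.16 kg, with a narrow upright bar, 56 mm along the plate x axis and 14 mm along its y axis, rising 44 mm from the middle of its top (to 54 mm above its underside); grip it across y. Origin: centre of the underside; axes nearly the tray's. Which plate is in which station varies.
- plate_block: Loose white carrier plate 83x83x10 mm flat on the tray floor, 0.16 kg, with an upright square block, 26x26 mm, rising 44 mm from the middle of its top (to 54 mm above its underside); grip it across y. Origin: centre of the underside; axes nearly the tray's. Which plate is in which station varies.
- plate_post: Loose white carrier plate 83x83x10 mm flat on the tray floor, 0.16 kg, with an upright round post, 26 mm in diameter, rising 44 mm from the middle of its top (to 54 mm above its underside); grip it across y. Origin: centre of the underside; axes nearly the tray's. Which plate is in which station varies.
- label_roll: White label roll standing on end, 66 mm in diameter, 58 mm high, 0.18 kg. Origin: centre of its underside. It starts in the front-left station.
- reading_bar: Fixed black bar over the tray's back row, along the tray's y: 350x40 mm, from 165 to 199 mm above the board. Origin: under its middle, 53 mm behind the tray's centre; it spans 12 mm in front of to 28 mm behind the back stations' centre line. Legs (feet 70x40 mm) 160 mm left and right. A tool pointing straight down does not fit there; leaning 40 degrees forward it does.
- mouse: Bystander: black optical mouse, 110x62x37 mm, right of the tray. Sizes are along its own x, y, z. Origin: centre of the underside.
- marker_black: Bystander: felt marker lying down, 18x136x19 mm, in front of the tray. Sizes are along its own x, y, z. Origin: centre of the underside.
- calculator: Bystander: desk calculator, 135x88x20 mm, front left. Sizes are along its own x, y, z. Origin: centre of the underside.
- tape_brown: Bystander: large brown tape roll lying flat, 105x107x48 mm, left of the tray. Sizes are along its own x, y, z. Origin: centre of the underside.

How it is judged:
By the outcome, as a careful person would: the job done as asked, in the order asked, and still so for the second after the job is handed in, with the robot touching nothing.
It also fails if it takes over 72 s, if anything falls off the work surface, if the arm or the gripper's body presses on something with over 40 N, if the wrist force passes 120 N, or if a joint passes its speed limit or range.

## Robot

A 6-joint arm with a two-finger parallel gripper is mounted at the origin on a cart in front of the work surface, level with it; the furniture and walls round the work are solid. World frame = base frame: x ahead of the robot, y to its left, z up, the work surface at z = 0. Lengths are in m, angles in rad, forces in N, time in s.
With the tool pointing down it reaches from about 0.35 to 0.975 m from the base axis. Payload 4.9 kg.
Tool frame: the origin (TCP) lies between the finger pads, 19 mm behind the fingertips; this is the grasp point; z points along the fingers, y is the line along which they close (so a half turn about z gives the same grasp; the last joint's range is limited). The gripper opens to 85 mm and grips with 20 to 120 N. Pads are 22 mm wide; open, the fingers measure 114 mm over their backs; the gripper's body (76 mm by 85 mm) begins 54 mm behind the grasp point. The pads swing forward as they close: fully open they stand 13 mm farther back than shut.
Start: joints at [1.103, 0.053, 1.613, -0, 1.476, -0.119], TCP at [0.214, 0.587, 0.25] pointing down, gripper open.
Joint ranges: [-3.01, 3.01], [-1.01, 2.22], [0.06, 2.58], [-1.02, 4.17], [0.09, 2.62], [-3.14, 3.14]. Speed limits (rad/s): [2.57, 2.57, 3.14, 3.14, 3.14, 3.14].

## Interface

Orientations are given as a rotation vector (axis times angle).
In Python, from station import ctrl gives the robot as it stands. The module is installed in compiled form; this text tells all that it offers.
- The arm moves only by the tool drive_tool, never from a script. Its argument "steps" is a list of rows, each an object with "translation": the shift along the tool's x, y, z normalised to -1 to 1, where 1 is 4 cm, a list of three; "angular": the turn, a rotation vector about the tool's x, y, z normalised to -1 to 1, where 1 is 8 degrees, a list of three; "gripper": the opening, from 0 (shut) to 1 (fully open). In form: [{"translation": [dx, dy, dz], "angular": [wx, wy, wz], "gripper": gripper}, ...]. A call has 1 to 8 rows; each row shifts and turns the commanded pose from where the row before left it, along the tool's axes as they then stand; what a row does not reach is not made up. A row lasts 1/8 s, in which the tool goes at most 62.5 mm and 10.7 degrees, less where a joint would pass 70% of its speed; a pose out of reach is approached as far as the arm can. A call with a number of a shift or a turn outside -1 to 1 is refused whole. A call with a gripper value outside its range is refused whole. The fingers move at their own pace and stop on an object; "force" is the grip in N (left out, the last holds). Time passes only in rows, so rows that do not move let the fingers close. It gives the time, the measured TCP pose, the force, the opening and the grip force at its end, in the units of the state.
- ctrl.get_obs(): the state, without advancing time (a new reading comes with each control period).
- ctrl.get_image(name): name is "scene" or "top" or "wrist"; returns a dict with "color" (384x512x3 uint8, red, green, blue), "depth" (384x512 float32, m along the optical axis (not along the pixel's ray), 0 where there is no reading), "fx", "fy", "cx", "cy" (pixels), "R" (3x3) and "t" (3): a world point X has camera coordinates R X + t. Camera axes: x right, y down, z forward; pixel columns grow to the right and rows downward; lengths in m; the calibration is good to about 2 mm. A picture is of the moment at which its call begins.
- ctrl.finish_job(): hands the job in; it is judged then, once.
The state is a dict: "t": time; "q": joint angles; "dq": joint speeds; "effort": joint torques, N m; "tool_pos": TCP position; "tool_rot": TCP orientation; "contact_force": force on the tool from outside, world axes, zero at the start; "wrist_torque": the same for the moment, N m; "opening": finger opening in m; "grip_force": force on a finger pad.
Only numpy, scipy, OpenCV 4.12 (cv2) and the standard library are available. Lean on these libraries where they do the work, as an engineer would, in place of code of your own. Each camera call takes 0.05 s, during which the arm holds its last target. There are 200 camera calls.

## Working session

There is one attempt and no reset: what is moved stays moved. The work goes in short steps, Python scripts to look and compute and a tool call to move; the robot and the scene stay as the last step left them, time stands still between calls to the robot, and variables do not carry over. Pictures are saved under pics/ and viewed, at most 10 in all, crops included, and the job is handed in when it is done.

Besides the shell and the picture viewer there is one more tool, called after "Request:" as name([rows], argument=value, ...), one row to a line, values as JSON. drive_tool: Moves the arm, as the interface text tells. Its arguments: {"type":"object","properties":{"steps":{"type":"array"},"force":{"type":"number"}},"required":["steps"]}

```bash
mkdir -p pics; cat > h.py <<'E'
import numpy as np, cv2
from station import ctrl
from scipy.spatial.transform import Rotation as R
def cloud(im):
    d=im["depth"];v,u=np.mgrid[:384,:512]
    c=np.stack([(u-im["cx"])/im["fx"]*d,(v-im["cy"])/im["fy"]*d,d],-1)
    return (c-im["t"])@im["R"]
E
python3 - <<'E'
from h import *
o=ctrl.get_obs();print(o)
for n in("scene","top"):
    im=ctrl.get_image(n);np.savez(n,**im)
    print(n,-im["R"].T@im["t"],im["R"][2],im["fx"])
    cv2.imwrite(f"pics/{n}0.png",cv2.resize(im["color"][:,:,::-1],(800,600)))
E
```

```text
{'t': 0.0, 'q': array([ 1.10301535e+00,  5.33722175e-02,  1.61429541e+00, -1.67778172e-06,
        1.47601369e+00, -1.19023526e-01]), 'dq': array([-4.29154434e-04,  8.91331755e-05,  2.40784517e-04, -2.68263464e-04,
        3.42730330e-04,  1.12776009e-03]), 'effort': array([-2.81617518e-03, -3.93665314e+01, -3.70185649e+01, -3.00660722e-04,
        6.75925883e-03, -4.73925486e-07]), 'tool_pos': array([0.21332789, 0.58683942, 0.24875262]), 'tool_rot': array([-0.54494972, -3.09335406,  0.00314081]), 'contact_force': array([ 0.18454619, -0.12742717,  0.12515212]), 'wrist_torque': array([-0.0121516 , -0.01524658, -0.00774116]), 'grip_force': 0.0, 'opening': 0.08523259470231753}
scene [ 0.20150298 -0.46430017  0.96511448] [ 0.35114556  0.57665864 -0.73767311] 378.9835425026488
top [0.08899368 0.14449244 1.396127  ] [ 0.34408673 -0.0927525  -0.93434538] 434.67625026900595
```

View pics/scene0.png

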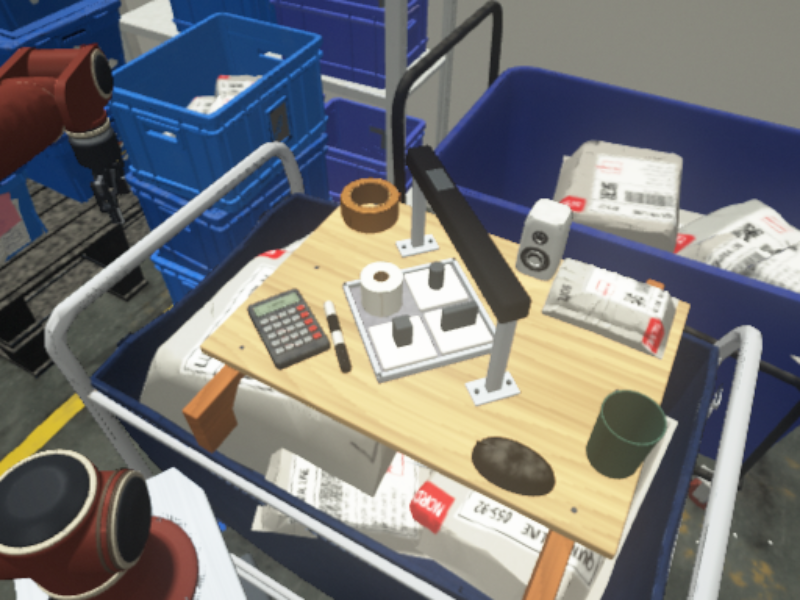

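View pics/top0.png

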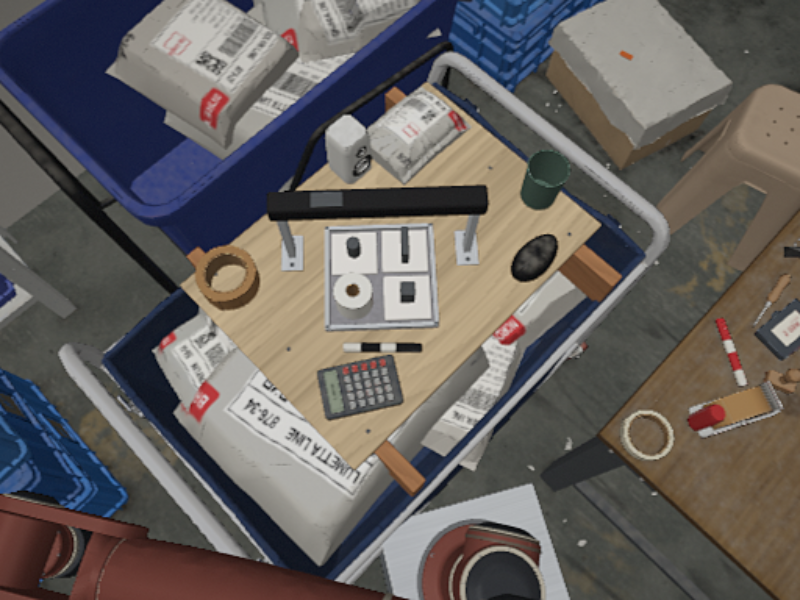

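The scene and top views agree. In the top view (800x600), the tray corners are near (326,227), (434,224), (439,327) and (328,329). The post is back left (353,247), the bar back right (405,243), the block front right (408,291) and the roll front left (352,291). The reading bar runs from (270,205) to (487,198). Next I measure them from depth.

```bash
python3 - <<'E'
from h import *
C={}
for n in("scene","top"):
    C[n]=(cloud(np.load(n+".npz")),np.load(n+".npz")["color"])
P,col=C["top"]
def at(u,v):return P[int(v*.64),int(u*.64)].round(3)
for k,q in dict(board=(300,370),calc=(360,385),marker=(385,348),tapeL=(210,262),roll=(365,300),post=(353,243),bar=(405,235),block=(408,285),rbL=(300,208),rbR=(470,200),mouse=(535,258)).items(): print(k,at(*q))
tr=at(380,276); print(tr)
for n in C:
    P,c=C[n];X=P.reshape(-1,3)
    m=(np.abs(X[:,:2]-tr[:2])<.15).all(1)
    for nm,lo,hi in(("kerb",.268,.274),("feat",.311,.323),("rbar",.43,.47)):
        mm=(np.abs(X[:,:2]-tr[:2])<(.22 if nm=="rbar" else .15)).all(1)&(X[:,2]>lo)&(X[:,2]<hi)
        img=np.uint8(mm.reshape(384,512))
        k,l,s,_=cv2.connectedComponentsWithStats(img)
        for i in range(1,k):
            if s[i,4]<12: continue
            Y=X[(l==i).ravel()]; r=cv2.minAreaRect(Y[:,:2].astype(np.float32)*1000)
            print(n,nm,s[i,4],Y.mean(0).round(4),np.round(r[0],1),np.round(r[1],1),round(r[2],1))
E
```

```text
board [0.42  0.222 0.255]
calc [0.361 0.13  0.279]
marker [0.415 0.073 0.275]
tapeL [0.638 0.333 0.301]
roll [0.491 0.088 0.319]
post [0.602 0.084 0.317]
bar [ 0.594 -0.011  0.315]
block [0.502 0.009 0.314]
rbL [0.616 0.156 0.452]
rbR [ 0.562 -0.103  0.455]
mouse [ 0.502 -0.225  0.292]
[0.552 0.047 0.263]
scene kerb 15 [0.6376 0.1836 0.2716] [637.3 183.8] [ 5.1 20.8] 85.9
scene kerb 837 [0.6112 0.0702 0.2715] [605.4  45. ] [178.8  98. ] 77.6
scene kerb 1811 [ 0.521  -0.0027  0.2713] [546.8  45.9] [201.8 187.2] 77.4
scene kerb 90 [0.405  0.1319 0.2709] [405.5 128.3] [130.1   7.4] 89.6
scene kerb 253 [0.4215 0.0741 0.2712] [421.5  74.2] [133.9  15.9] 75.3
scene kerb 41 [0.5062 0.0792 0.2709] [507.9  82.7] [24.2 62.5] 64.8
scene feat 29 [0.6382 0.1844 0.3169] [638.6 184.6] [ 7.2 22.1] 71.0
scene feat 457 [0.5151 0.0991 0.3188] [517.1 101.8] [67.7 63. ] 60.5
scene feat 66 [0.6049 0.0789 0.3151] [605.6  80.4] [24.8 23. ] 61.0
scene feat 124 [ 0.5872 -0.0107  0.3148] [587.4  -9.7] [14.9 55.5] 76.5
scene feat 111 [0.4984 0.008  0.3148] [498.9   9.7] [29.1 25.8] 79.5
scene rbar 2687 [0.5921 
[... 221 characters left out ...]
[495.1  10.4] [82.6 83.5] 77.3
top kerb 145 [0.4506 0.0241 0.2711] [449.9  34.1] [ 40.5 146.1] 1.2
top kerb 111 [0.4271 0.1093 0.2711] [426.2 108.9] [64.8 17.7] 75.5
top kerb 71 [0.4109 0.0513 0.2712] [411.   50.4] [51.4 16.8] 69.9
top kerb 14 [0.4038 0.1588 0.2705] [403.8 158.4] [ 3.2 27.7] 2.0
top feat 93 [ 0.5829 -0.0079  0.3157] [582.8  -8.7] [13.7 55.6] 75.6
top feat 15 [0.6291 0.1881 0.3159] [630.3 186. ] [ 8.7 21.5] 47.3
top feat 64 [0.6017 0.0817 0.3149] [602.6  82.2] [24.6 22.2] 43.1
top feat 409 [0.5115 0.1032 0.3194] [512.5 102.3] [64.3 64.8] 72.2
top feat 86 [0.4949 0.0108 0.3155] [495.3  11. ] [24.2 25.4] 78.5
top rbar 2571 [0.5959 0.0358 0.4517] [600.5  33.9] [348.3  42.8] 77.6
```

```bash
cat >> h.py <<'E'
YAW=np.radians(-12.5);T0=np.array([.5495,.0455,.255])
EX=np.array([np.cos(YAW),np.sin(YAW),0]);EY=np.array([-EX[1],EX[0],0]);EZ=np.array([0,0,1.])
def W(x,y,z):return T0+x*EX+y*EY+z*EZ      # tray -> world
def tr(p):d=np.array(p)-T0;return np.array([d@EX,d@EY,d[2]])
def orient(lean,s):   # tool y = s*EY
    z=-np.cos(lean)*EZ+np.sin(lean)*EX;y=s*EY
    return R.from_matrix(np.stack([np.cross(y,z),y,z],1))
def plan(p,lean_deg,s=-1):
    "needed shift and turn in units of rows (4 cm, 8 deg)"
    o=ctrl.get_obs();A=R.from_rotvec(o["tool_rot"]);B=orient(np.radians(lean_deg),s)
    print("t",round(o["t"],2),"tray mm",(tr(o["tool_pos"])*1000).round(1),"F",o["contact_force"].round(1),"open",round(o["opening"],4))
    d=W(*p)-o["tool_pos"]
    print(" shift in tool now",(A.inv().apply(d)/.04).round(3)," in target axes",(B.inv().apply(d)/.04).round(3))
    print(" turn",(np.degrees((A.inv()*B).as_rotvec())/8).round(3))
E
python3 - <<'E'
from h import *
o=ctrl.get_obs();print(R.from_rotvec(o["tool_rot"]).as_matrix().round(3))
for s in(1,-1):plan((-.045,.045,.3),0,s)
X=np.concatenate([cloud(np.load(n+".npz")).reshape(-1,3) for n in("scene","top")])
Y=X[(X[:,2]>.259)&(X[:,2]<.42)];G=X[abs(X[:,2]-.255)<.004]
b=[]
for x in np.arange(-.15,.11,.01):
  for y in list(np.arange(.12,.26,.01))+list(np.arange(-.26,-.12,.01)):
    p=W(x,y,0)[:2];c=np.linalg.norm(Y[:,:2]-p,axis=1).min()
    ring=max(np.linalg.norm(G[:,:2]-p-.045*np.array([np.cos(a),np.sin(a)]),axis=1).min() for a in np.arange(0,6.28,.5))
    if ring<.02:b.append((round(c,3),round(x,3),round(y,3)))
b.sort(reverse=True);print([k for k in b if k[2]>0][:8],[k for k in b if k[2]<0][:8])
E
```

```text
[[-0.94   0.342 -0.001]
 [ 0.342  0.94  -0.002]
 [ 0.    -0.002 -1.   ]]
t 0.1 tray mm [-445.3  455.8   -6.2] F [0.9 0.1 0.3] open 0.0854
 shift in tool now [-11.259  -8.894  -7.639]  in target axes [-10.009 -10.27   -7.654]
 turn [-0.014 -0.002 -0.935]
t 0.1 tray mm [-445.3  455.8   -6.2] F [0.9 0.1 0.3] open 0.0854
 shift in tool now [-11.259  -8.894  -7.639]  in target axes [10.009 10.27  -7.654]
 turn [-4.0000e-03  2.1000e-02  2.1565e+01]
[(np.float64(0.014), np.float64(-0.15), np.float64(0.12)), (np.float64(0.013), np.float64(0.0), np.float64(0.2)), (np.float64(0.013), np.float64(-0.1), np.float64(0.22)), (np.float64(0.012), np.float64(0.05), np.float64(0.19)), (np.float64(0.012), np.float64(-0.01), np.float64(0.12)), (np.float64(0.011), np.float64(0.0), np.float64(0.12)), (np.float64(0.011), np.float64(-0.01), np.float64(0.25)), (np.float64(0.011), np.float64(-0.14), np.float64(0.2))] [(np.float64(0.012), np.float64(0.0), np.float64(-0.17)), (np.float64(0.012), np.float64(-0.07), np.float64(-0.19)), (np.float64(0.01), np.float64(0.08), np.float64(-0.25)), (np.float64(0.01), np.float64(0.04), np.float64(-0.13)), (np.float64(0.01), np.float64(-0.04), np.float64(-0.23)), (np.float64(0.01), np.float64(-0.09), np.float64(-0.17)), (np.float64(0.009), np.float64(0.1), np.float64(-0.17)), (np.float64(0.009), np.float64(0.1), np.float64(-0.18))]
```

```bash
sed -i 's/s=-1):/s=1):/' h.py; python3 - <<'E'
from h import *
X=np.concatenate([cloud(np.load(n+".npz")).reshape(-1,3) for n in("scene","top")])
Y=X[(X[:,2]>.265)&(X[:,2]<.42)];G=X[abs(X[:,2]-.255)<.008]
b=[]
for x in np.arange(-.15,.11,.01):
  for y in list(np.arange(.12,.26,.01))+list(np.arange(-.26,-.12,.01)):
    p=W(x,y,0)[:2];c=np.sort(np.linalg.norm(Y[:,:2]-p,axis=1))[6]
    ring=max(np.linalg.norm(G[:,:2]-p-.045*np.array([np.cos(a),np.sin(a)]),axis=1).min() for a in np.arange(0,6.28,.5))
    if ring<.02:b.append((float(round(c,3)),float(round(x,3)),float(round(y,3))))
b.sort(reverse=True);print([k for k in b if k[2]>0][:8],[k for k in b if k[2]<0][:8])
E
```

```text
[(0.096, -0.14, 0.2), (0.094, -0.13, 0.2), (0.092, -0.13, 0.19), (0.091, -0.12, 0.19), (0.09, -0.13, 0.21), (0.087, -0.14, 0.19), (0.086, -0.12, 0.2), (0.086, -0.12, 0.18)] [(0.085, -0.08, -0.19), (0.081, -0.07, -0.18), (0.081, -0.08, -0.18), (0.081, -0.09, -0.18), (0.079, -0.06, -0.18), (0.079, -0.07, -0.19), (0.073, -0.05, -0.18), (0.072, -0.06, -0.19)]
```

Request:
drive_tool([
  {"translation":[0,0,-1],"angular":[0,0,-0.235],"gripper":1},
  {"translation":[0,0,-1],"angular":[0,0,-0.235],"gripper":1},
  {"translation":[0,0,-1],"angular":[0,0,-0.235],"gripper":1},
  {"translation":[0,0,-1],"angular":[0,0,-0.235],"gripper":1},
  {"translation":[0,0,-1],"angular":[0,0,0],"gripper":1},
  {"translation":[-0.7,-0.7,-0.65],"angular":[0,0,0],"gripper":1},
  {"translation":[-1,-1,-0.2],"angular":[0,0,0],"gripper":1},
  {"translation":[-1,-1,0],"angular":[0,0,0],"gripper":1},
])

```text
t: 1.1
tool_pos: [0.2963, 0.4575, 0.4848]
tool_rot: [0.339, 3.122, 0.002]
contact_force: [0.9, 0.4, 0.8]
opening: 0.0854
grip_force: 0.0
```

```bash
python3 -c "
from h import *
plan((-.045,.0465,.15),0)"
```

```text
t 1.1 tray mm [-336.3  347.4  229.8] F [0.9 0.4 0.8] open 0.0854
 shift in tool now [-7.27  -7.536  1.992]  in target axes [-7.283 -7.522  1.994]
 turn [0.008 0.006 0.012]
```

Request:
drive_tool([
  {"translation":[-1,-1,0],"angular":[0,0,0],"gripper":1},
  {"translation":[-1,-1,0],"angular":[0,0,0],"gripper":1},
  {"translation":[-1,-1,0],"angular":[0,0,0],"gripper":1},
  {"translation":[-1,-1,0],"angular":[0,0,0],"gripper":1},
  {"translation":[-1,-1,0],"angular":[0,0,0],"gripper":1},
  {"translation":[-1,-1,0.5],"angular":[0,0,0],"gripper":1},
  {"translation":[-0.3,-0.6,0.5],"angular":[0,0,0],"gripper":1},
  {"translation":[0,0,0.5],"angular":[0,0,0],"gripper":1},
])

```text
t: 2.1
tool_pos: [0.4852, 0.145, 0.4225]
tool_rot: [-0.346, -3.121, 0.0]
contact_force: [0.3, 0.5, -0.1]
opening: 0.0856
grip_force: 0.0
```

Request:
drive_tool([
  {"translation":[0,0,0.5],"angular":[0,0,0],"gripper":1},
  {"translation":[0,0,0],"angular":[0,0,0],"gripper":1},
  {"translation":[0,0,0],"angular":[0,0,0],"gripper":1},
])

```text
t: 2.48
tool_pos: [0.4847, 0.1473, 0.4047]
tool_rot: [0.338, 3.122, 0.001]
contact_force: [0.1, 0.9, -1.5]
opening: 0.0855
grip_force: 0.0
```

```bash
python3 -c "
from h import *
plan((-.0455,.047,.041),0)"
```

```text
t 2.48 tray mm [-85.3  85.4 149.7] F [ 0.1  0.9 -1.5] open 0.0855
 shift in tool now [-0.991 -0.963  2.719]  in target axes [-0.996 -0.959  2.718]
 turn [0.003 0.007 0.016]
```

Request:
drive_tool([
  {"translation":[-0.5,-0.48,0],"angular":[0,0,0],"gripper":1},
  {"translation":[-0.5,-0.48,0],"angular":[0,0,0],"gripper":1},
  {"translation":[0,0,0.6],"angular":[0,0,0],"gripper":1},
  {"translation":[0,0,0.6],"angular":[0,0,0],"gripper":1},
  {"translation":[0,0,0.6],"angular":[0,0,0],"gripper":1},
  {"translation":[0,0,0.5],"angular":[0,0,0],"gripper":1},
  {"translation":[0,0,0.4],"angular":[0,0,0],"gripper":1},
  {"translation":[0,0,0],"angular":[0,0,0],"gripper":1},
])

```text
t: 3.48
tool_pos: [0.5151, 0.1004, 0.2947]
tool_rot: [-0.34, -3.121, 0.001]
contact_force: [0.3, 0.7, 0.0]
opening: 0.0852
grip_force: 0.0
```

Request:
drive_tool([
  {"translation":[0,0,0],"angular":[0,0,0],"gripper":0.6},
  {"translation":[0,0,0],"angular":[0,0,0],"gripper":0.6},
  {"translation":[0,0,0],"angular":[0,0,0],"gripper":0.6},
  {"translation":[0,0,0],"angular":[0,0,0],"gripper":0.6},
], force=35)

```text
t: 3.98
tool_pos: [0.5164, 0.1004, 0.2977]
tool_rot: [0.341, 3.12, 0.001]
contact_force: [0.8, 0.9, 6.1]
opening: 0.0649
grip_force: 39.6
```

```bash
python3 -c "
from h import *
plan((-.0455,.047,.041),0);print(ctrl.get_obs()['grip_force'])"
```

```text
t 3.98 tray mm [-44.2  46.4  42.7] F [0.8 0.9 6.1] open 0.0649
 shift in tool now [0.032 0.014 0.043]  in target axes [0.032 0.014 0.043]
 turn [0.008 0.022 0.005]
39.56491270568222
```

Request:
drive_tool([
  {"translation":[0,0,-0.4],"angular":[0,0,0],"gripper":0.6},
  {"translation":[0,0,-0.6],"angular":[0,0,0],"gripper":0.6},
  {"translation":[0.1,0.2,-0.5],"angular":[0,0,0],"gripper":0.6},
  {"translation":[0.4,0.8,0],"angular":[0,0,0],"gripper":0.6},
  {"translation":[0.4,0.8,0],"angular":[0,0,0],"gripper":0.6},
  {"translation":[0.4,0.8,0],"angular":[0,0,0],"gripper":0.6},
  {"translation":[0.34,0.74,0],"angular":[0,0,0],"gripper":0.6},
  {"translation":[0,0,0],"angular":[0,0,0],"gripper":0.6},
])

```text
t: 4.97
tool_pos: [0.4794, 0.2469, 0.3561]
tool_rot: [-0.335, -3.123, 0.0]
contact_force: [0.4, -0.8, -2.5]
opening: 0.065
grip_force: 39.5
```

Request:
drive_tool([
  {"translation":[0,0,0.5],"angular":[0,0,0],"gripper":0.6},
  {"translation":[0,0,0.5],"angular":[0,0,0],"gripper":0.6},
  {"translation":[0,0,0.3],"angular":[0,0,0],"gripper":0.6},
  {"translation":[0,0,0.2],"angular":[0,0,0],"gripper":0.6},
  {"translation":[0,0,0],"angular":[0,0,0],"gripper":0.6},
  {"translation":[0,0,0],"angular":[0,0,0],"gripper":0.6},
])

```text
t: 5.72
tool_pos: [0.4807, 0.2449, 0.2968]
tool_rot: [0.341, 3.122, 0.001]
contact_force: [0.5, -0.3, -2.1]
opening: 0.0647
grip_force: 39.5
```

```bash
python3 -c "
from h import *
plan((-.11,.18,.0367),0)
im=ctrl.get_image('scene');cv2.imwrite('pics/s1.png',cv2.resize(im['color'][120:300,120:360,::-1],(800,600)))"
```

```text
t 5.72 tray mm [-110.3  179.8   41.8] F [ 0.5 -0.3 -2.1] open 0.0647
 shift in tool now [-0.007  0.005  0.128]  in target axes [-0.007  0.005  0.128]
 turn [0.005 0.008 0.003]
```

View pics/s1.png

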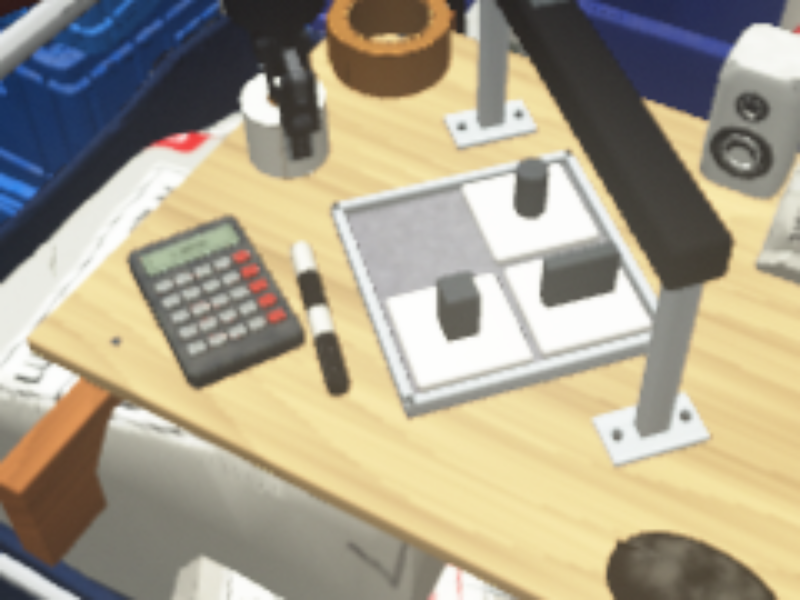

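The crop shows the gripped roll at (285,130), above clear board left of the tray. The calculator, marker and tape are untouched, and the front-left station (410,230) is empty. I lower it to the board and release it.

Request:
drive_tool([
  {"translation":[0,0,0.09],"angular":[0,0,0],"gripper":0.6},
  {"translation":[0,0,0.05],"angular":[0,0,0],"gripper":0.6},
  {"translation":[0,0,0],"angular":[0,0,0],"gripper":0.6},
  {"translation":[0,0,0],"angular":[0,0,0],"gripper":0.6},
])

```text
t: 6.28
tool_pos: [0.4806, 0.245, 0.2917]
tool_rot: [0.341, 3.122, 0.001]
contact_force: [-1.6, -1.3, 4.4]
opening: 0.0647
grip_force: 40.0
```

Request:
drive_tool([
  {"translation":[0,0,0],"angular":[0,0,0],"gripper":1},
  {"translation":[0,0,0],"angular":[0,0,0],"gripper":1},
  {"translation":[0,0,0],"angular":[0,0,0],"gripper":1},
  {"translation":[0,0,-0.5],"angular":[0,0,0],"gripper":1},
  {"translation":[0,0,-0.8],"angular":[0,0,0],"gripper":1},
  {"translation":[0,0,-0.9],"angular":[0,0,0],"gripper":1},
  {"translation":[0,0,-0.9],"angular":[0,0,0],"gripper":1},
])

```text
t: 7.15
tool_pos: [0.4804, 0.2449, 0.4173]
tool_rot: [0.341, 3.121, 0.001]
contact_force: [0.7, -0.0, -0.0]
opening: 0.0854
grip_force: 0.0
```

```bash
python3 -c "
from h import *
plan((-.045-.07,.047,.15),40)"
```

```text
t 7.15 tray mm [-110.6  179.7  162.3] F [ 0.7 -0.  -0. ] open 0.0854
 shift in tool now [ 0.112 -3.318  0.303]  in target axes [ 0.281 -3.318  0.165]
 turn [ 8.000e-03 -4.988e+00  2.000e-03]
```

Request:
drive_tool([
  {"translation":[0,-0.66,0],"angular":[0,-1,0],"gripper":1},
  {"translation":[0,-0.66,0],"angular":[0,-1,0],"gripper":1},
  {"translation":[0,-0.66,0],"angular":[0,-1,0],"gripper":1},
  {"translation":[0,-0.66,0],"angular":[0,-1,0],"gripper":1},
  {"translation":[0,-0.68,0],"angular":[0,-1,0],"gripper":1},
  {"translation":[0,0,0],"angular":[0,0,0],"gripper":1},
  {"translation":[0,0,0],"angular":[0,0,0],"gripper":1},
])

```text
t: 8.02
tool_pos: [0.4518, 0.1154, 0.4163]
tool_rot: [0.266, 2.43, -0.095]
contact_force: [0.8, -0.6, -0.4]
opening: 0.0854
grip_force: 0.0
```

```bash
python3 -c "
from h import *
plan((-.032,.0467,.134),40);plan((.0455,.0467,.043),40);im=ctrl.get_image('wrist');cv2.imwrite('pics/w1.png',im['color'][:,:,::-1]);np.savez('w1',**im)"
```

```text
t 8.03 tray mm [-110.5   47.1  161.3] F [ 0.8 -0.6 -0.4] open 0.0854
 shift in tool now [-1.062 -0.013  1.786]  in target axes [-1.064 -0.011  1.785]
 turn [ 0.011  0.009 -0.004]
t 8.03 tray mm [-110.5   47.1  161.3] F [ 0.8 -0.6 -0.4] open 0.0854
 shift in tool now [-1.08  -0.018  4.775]  in target axes [-1.086 -0.011  4.773]
 turn [ 0.011  0.009 -0.004]
```

Request:
drive_tool([
  {"translation":[-0.55,0,0.5],"angular":[0,0,0],"gripper":1},
  {"translation":[-0.53,-0.01,0.8],"angular":[0,0,0],"gripper":1},
  {"translation":[0,0,0.8],"angular":[0,0,0],"gripper":1},
  {"translation":[0,0,0.8],"angular":[0,0,0],"gripper":1},
  {"translation":[0,0,0.7],"angular":[0,0,0],"gripper":1},
  {"translation":[0,0,0.7],"angular":[0,0,0],"gripper":1},
  {"translation":[0,0,0.3],"angular":[0,0,0],"gripper":1},
  {"translation":[0,0,0],"angular":[0,0,0],"gripper":1},
])

```text
t: 9.07
tool_pos: [0.5999, 0.0823, 0.3006]
tool_rot: [0.266, 2.433, -0.097]
contact_force: [-0.6, 0.0, 0.1]
opening: 0.0853
grip_force: 0.0
```

```bash
python3 -c "
from h import *
plan((.0455,.0467,.043),40)
im=ctrl.get_image('scene');cv2.imwrite('pics/s2.png',cv2.resize(im['color'][120:300,140:380,::-1],(800,600)))"
```

```text
t 9.07 tray mm [41.3 46.9 45.6] F [-0.6  0.   0.1] open 0.0853
 shift in tool now [-0.04  -0.004  0.117]  in target axes [-0.04  -0.004  0.117]
 turn [-0.    -0.014  0.005]
```

View pics/s2.png

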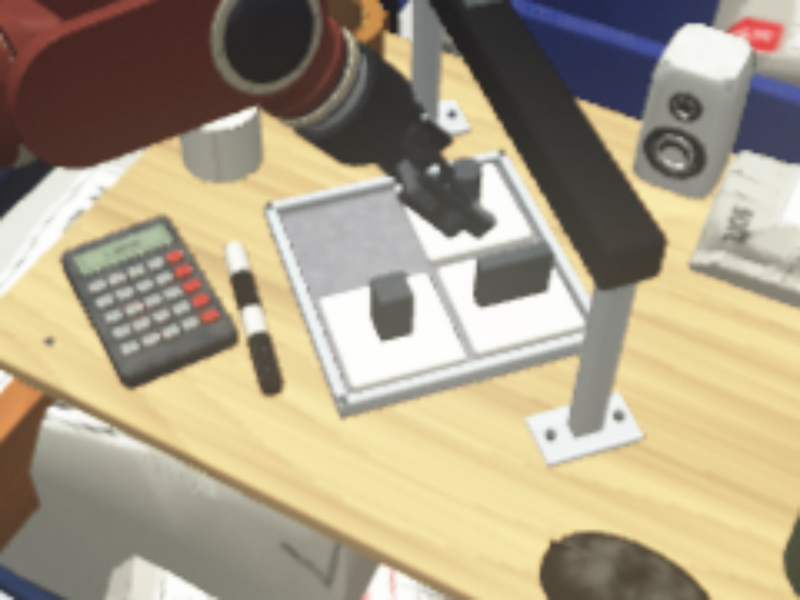

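The fingers straddle the post at (455,190), clear of the reading bar. The roll is standing at (222,145). I close on the post.

Request:
drive_tool([
  {"translation":[-0.03,0,0.1],"angular":[0,0,0],"gripper":0.1},
  {"translation":[0,0,0],"angular":[0,0,0],"gripper":0.1},
  {"translation":[0,0,0],"angular":[0,0,0],"gripper":0.1},
  {"translation":[0,0,0],"angular":[0,0,0],"gripper":0.1},
  {"translation":[0,0,0],"angular":[0,0,0],"gripper":0.1},
  {"translation":[0,0,0],"angular":[0,0,0],"gripper":0.1},
], force=25)

```text
t: 9.88
tool_pos: [0.6029, 0.0816, 0.2996]
tool_rot: [0.265, 2.431, -0.096]
contact_force: [-4.3, 1.5, 3.1]
opening: 0.0252
grip_force: 25.5
```

```bash
python3 -c "
from h import *
plan((-.045,.046,.043),40);print(ctrl.get_obs()['grip_force'])"
```

```text
t 9.88 tray mm [44.3 46.8 44.6] F [-4.3  1.5  3.1] open 0.0252
 shift in tool now [ 1.736 -0.018 -1.405]  in target axes [ 1.737 -0.02  -1.404]
 turn [0.006 0.005 0.002]
25.483734905719757
```

Request:
drive_tool([
  {"translation":[0.11,0,-0.09],"angular":[0,0,0],"gripper":0.1},
  {"translation":[0.24,0,-0.198],"angular":[0,0,0],"gripper":0.1},
  {"translation":[0.27,0,-0.223],"angular":[0,0,0],"gripper":0.1},
  {"translation":[0.27,0,-0.223],"angular":[0,0,0],"gripper":0.1},
  {"translation":[0.27,0,-0.223],"angular":[0,0,0],"gripper":0.1},
  {"translation":[0.27,0,-0.223],"angular":[0,0,0],"gripper":0.1},
  {"translation":[0.2,0,-0.165],"angular":[0,0,0],"gripper":0.1},
  {"translation":[0.1,0,-0.085],"angular":[0,0,0],"gripper":0.1},
])

```text
t: 10.88
tool_pos: [0.5148, 0.1011, 0.2996]
tool_rot: [0.265, 2.428, -0.096]
contact_force: [4.7, -0.5, 4.9]
opening: 0.0252
grip_force: 25.1
```

Request:
drive_tool([
  {"translation":[0,0,0],"angular":[0,0,0],"gripper":0.1},
  {"translation":[0,0,0],"angular":[0,0,0],"gripper":0.1},
])

```text
t: 11.12
tool_pos: [0.5145, 0.1012, 0.2996]
tool_rot: [0.265, 2.431, -0.096]
contact_force: [-2.8, 0.7, 8.8]
opening: 0.025
grip_force: 25.9
```

```bash
python3 -c "
from h import *
plan((-.045,.046,.044),40)
im=ctrl.get_image('scene');cv2.imwrite('pics/s3.png',cv2.resize(im['color'][120:300,140:380,::-1],(800,600)))"
```

```text
t 11.12 tray mm [-46.3  46.8  44.6] F [-2.8  0.7  8.8] open 0.025
 shift in tool now [-0.015 -0.02   0.032]  in target axes [-0.015 -0.02   0.032]
 turn [0.007 0.006 0.002]
```

View pics/s3.png

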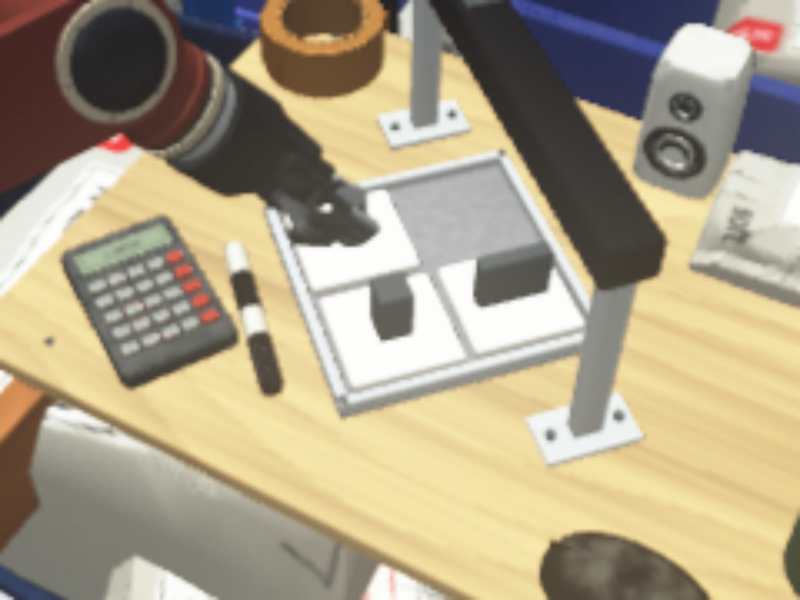

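The post plate is now front left (350,240), flat and square. Back left (470,220) is empty. I release it and go to the bar.

Request:
drive_tool([
  {"translation":[0,0,0],"angular":[0,0,0],"gripper":1},
  {"translation":[0,0,0],"angular":[0,0,0],"gripper":1},
  {"translation":[0,0,0],"angular":[0,0,0],"gripper":1},
  {"translation":[0,0,-0.5],"angular":[0,0,0],"gripper":1},
  {"translation":[0,0,-0.8],"angular":[0,0,0],"gripper":1},
  {"translation":[0,0,-0.9],"angular":[0,0,0],"gripper":1},
  {"translation":[0,0,-0.8],"angular":[0,0,0],"gripper":1},
  {"translation":[0,-0.3,0],"angular":[0,0,0],"gripper":1},
])

```text
t: 12.18
tool_pos: [0.4368, 0.1066, 0.3933]
tool_rot: [0.263, 2.428, -0.093]
contact_force: [0.8, 0.4, -0.4]
opening: 0.0855
grip_force: 0.0
```

Request:
drive_tool([
  {"translation":[-0.4,-0.5,0.34],"angular":[0,0,0],"gripper":1},
  {"translation":[-0.45,-0.5,0.38],"angular":[0,0,0],"gripper":1},
  {"translation":[-0.45,-0.5,0.38],"angular":[0,0,0],"gripper":1},
  {"translation":[-0.46,-0.5,0.38],"angular":[0,0,0],"gripper":1},
  {"translation":[0,0,0],"angular":[0,0,0],"gripper":1},
  {"translation":[0,0,0],"angular":[0,0,0],"gripper":1},
])

```text
t: 12.92
tool_pos: [0.5095, 0.008, 0.3895]
tool_rot: [0.266, 2.433, -0.096]
contact_force: [-0.6, 0.3, 0.2]
opening: 0.0855
grip_force: 0.0
```

```bash
python3 -c "
from h import *
plan((.0455,-.0457,.0435),40)"
```

```text
t 12.93 tray mm [-30.9 -45.3 134.5] F [-0.6  0.3  0.2] open 0.0855
 shift in tool now [-0.005 -0.011  2.97 ]  in target axes [-1.00e-03 -1.00e-02  2.97e+00]
 turn [ 0.003 -0.01   0.002]
```

Request:
drive_tool([
  {"translation":[0,-0.01,0.6],"angular":[0,0,0],"gripper":1},
  {"translation":[0,0,0.7],"angular":[0,0,0],"gripper":1},
  {"translation":[0,0,0.7],"angular":[0,0,0],"gripper":1},
  {"translation":[0,0,0.6],"angular":[0,0,0],"gripper":1},
  {"translation":[0,0,0.33],"angular":[0,0,0],"gripper":1},
  {"translation":[0,0,0],"angular":[0,0,0],"gripper":1},
  {"translation":[0,0,0],"angular":[0,0,0],"gripper":1},
])

```text
t: 13.8
tool_pos: [0.5833, -0.0085, 0.3016]
tool_rot: [0.265, 2.43, -0.096]
contact_force: [0.4, -0.5, -0.3]
opening: 0.0853
grip_force: 0.0
```

Request:
drive_tool([
  {"translation":[0,0,0],"angular":[0,0,0],"gripper":0.0},
  {"translation":[0,0,0],"angular":[0,0,0],"gripper":0.0},
  {"translation":[0,0,0],"angular":[0,0,0],"gripper":0.0},
  {"translation":[0,0,0],"angular":[0,0,0],"gripper":0.0},
  {"translation":[0,0,0],"angular":[0,0,0],"gripper":0.0},
  {"translation":[0,0,0],"angular":[0,0,0],"gripper":0.0},
], force=25)

```text
t: 14.55
tool_pos: [0.5833, -0.0088, 0.3006]
tool_rot: [0.265, 2.431, -0.097]
contact_force: [-1.7, -0.0, 1.8]
opening: 0.0134
grip_force: 26.2
```

```bash
python3 -c "
from h import *
plan((.0455,.045,.044),40);print(ctrl.get_obs()['grip_force'])"
```

```text
t 14.55 tray mm [ 44.8 -45.7  45.6] F [-1.7 -0.   1.8] open 0.0134
 shift in tool now [0.01  2.268 0.043]  in target axes [0.011 2.268 0.042]
 turn [0.004 0.001 0.004]
26.18209183216095
```

Request:
drive_tool([
  {"translation":[0.01,0.12,0.01],"angular":[0,0,0],"gripper":0},
  {"translation":[0,0.32,0],"angular":[0,0,0],"gripper":0},
  {"translation":[0,0.36,0],"angular":[0,0,0],"gripper":0},
  {"translation":[0,0.36,0],"angular":[0,0,0],"gripper":0},
  {"translation":[0,0.36,0],"angular":[0,0,0],"gripper":0},
  {"translation":[0,0.36,0],"angular":[0,0,0],"gripper":0},
  {"translation":[0,0.27,0],"angular":[0,0,0],"gripper":0},
  {"translation":[0,0.13,0],"angular":[0,0,0],"gripper":0},
])

```text
t: 15.55
tool_pos: [0.6034, 0.0804, 0.3006]
tool_rot: [0.265, 2.43, -0.097]
contact_force: [-0.9, -4.0, 4.1]
opening: 0.0135
grip_force: 26.2
```

Request:
drive_tool([
  {"translation":[0,0,0],"angular":[0,0,0],"gripper":0},
  {"translation":[0,0,0],"angular":[0,0,0],"gripper":0},
])

```text
t: 15.8
tool_pos: [0.6034, 0.0808, 0.3006]
tool_rot: [0.265, 2.429, -0.094]
contact_force: [3.6, 2.6, 3.5]
opening: 0.0137
grip_force: 26.1
```

```bash
python3 -c "
from h import *
plan((.0455,.0455,.044),40)
im=ctrl.get_image('scene');cv2.imwrite('pics/s4.png',cv2.resize(im['color'][120:300,140:380,::-1],(800,600)))"
```

```text
t 15.8 tray mm [45.  46.1 45.6] F [3.6 2.6 3.5] open 0.0137
 shift in tool now [ 0.016 -0.015  0.039]  in target axes [ 0.016 -0.015  0.039]
 turn [ 0.018  0.014 -0.002]
```

View pics/s4.png

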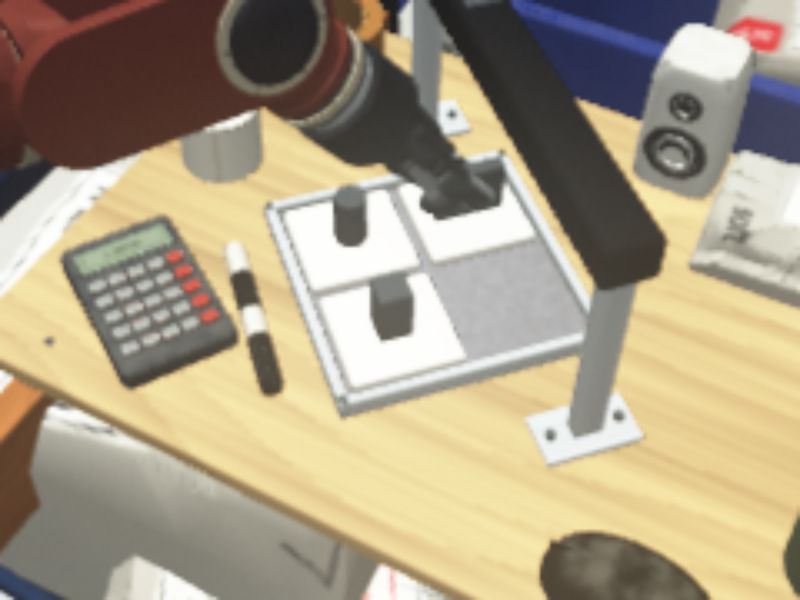

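The bar plate is now back left (465,205), square, and back right (510,305) is free. Next I go to the block.

Request:
drive_tool([
  {"translation":[0,0,0],"angular":[0,0,0],"gripper":1},
  {"translation":[0,0,0],"angular":[0,0,0],"gripper":1},
  {"translation":[0,0,0],"angular":[0,0,0],"gripper":1},
  {"translation":[0,0,0],"angular":[0,0,0],"gripper":1},
  {"translation":[0,0,-0.5],"angular":[0,0,0],"gripper":1},
  {"translation":[0,0,-0.8],"angular":[0,0,0],"gripper":1},
  {"translation":[0,0,-0.9],"angular":[0,0,0],"gripper":1},
  {"translation":[0,0,-0.8],"angular":[0,0,0],"gripper":1},
])

```text
t: 16.85
tool_pos: [0.5268, 0.0969, 0.3927]
tool_rot: [0.266, 2.431, -0.096]
contact_force: [0.2, 0.3, 0.5]
opening: 0.0858
grip_force: 0.0
```

Request:
drive_tool([
  {"translation":[0.4,-0.5,-0.34],"angular":[0,0,0],"gripper":1},
  {"translation":[0.45,-0.6,-0.38],"angular":[0,0,0],"gripper":1},
  {"translation":[0.45,-0.6,-0.38],"angular":[0,0,0],"gripper":1},
  {"translation":[0.4,-0.59,-0.33],"angular":[0,0,0],"gripper":1},
  {"translation":[0,0,0],"angular":[0,0,0],"gripper":1},
  {"translation":[0,0,0],"angular":[0,0,0],"gripper":1},
])

```text
t: 17.6
tool_pos: [0.4212, 0.0266, 0.3918]
tool_rot: [0.266, 2.431, -0.096]
contact_force: [0.7, -0.4, -0.2]
opening: 0.0854
grip_force: 0.0
```

```bash
python3 -c "
from h import *
plan((-.0445,-.0456,.0435),40)"
```

```text
t 17.6 tray mm [-121.1  -46.2  136.8] F [ 0.7 -0.4 -0.2] open 0.0854
 shift in tool now [0.033 0.013 3.019]  in target axes [0.032 0.015 3.019]
 turn [0.003 0.002 0.001]
```

Request:
drive_tool([
  {"translation":[0.03,0.01,0.6],"angular":[0,0,0],"gripper":1},
  {"translation":[0,0,0.7],"angular":[0,0,0],"gripper":1},
  {"translation":[0,0,0.7],"angular":[0,0,0],"gripper":1},
  {"translation":[0,0,0.6],"angular":[0,0,0],"gripper":1},
  {"translation":[0,0,0.38],"angular":[0,0,0],"gripper":1},
  {"translation":[0,0,0],"angular":[0,0,0],"gripper":1},
  {"translation":[0,0,0],"angular":[0,0,0],"gripper":1},
])

```text
t: 18.48
tool_pos: [0.4953, 0.0108, 0.3007]
tool_rot: [0.265, 2.43, -0.096]
contact_force: [0.5, -0.6, 0.3]
opening: 0.0856
grip_force: 0.0
```

Request:
drive_tool([
  {"translation":[0,0,0],"angular":[0,0,0],"gripper":0.1},
  {"translation":[0,0,0],"angular":[0,0,0],"gripper":0.1},
  {"translation":[0,0,0],"angular":[0,0,0],"gripper":0.1},
  {"translation":[0,0,0],"angular":[0,0,0],"gripper":0.1},
  {"translation":[0,0,0],"angular":[0,0,0],"gripper":0.1},
  {"translation":[0,0,0],"angular":[0,0,0],"gripper":0.1},
], force=25)

```text
t: 19.23
tool_pos: [0.4951, 0.0107, 0.3002]
tool_rot: [0.265, 2.431, -0.096]
contact_force: [-2.4, 0.8, 1.9]
opening: 0.0259
grip_force: 27.0
```

```bash
python3 -c "
from h import *
plan((.0455,-.046,.044),40);print(ctrl.get_obs()['grip_force'])"
```

```text
t 19.23 tray mm [-45.5 -45.8  45.2] F [-2.4  0.8  1.9] open 0.0259
 shift in tool now [-1.723 -0.007  1.487]  in target axes [-1.724 -0.006  1.486]
 turn [0.004 0.004 0.003]
27.02600598335266
```

Request:
drive_tool([
  {"translation":[-0.1,0,0.09],"angular":[0,0,0],"gripper":0.1},
  {"translation":[-0.24,0,0.204],"angular":[0,0,0],"gripper":0.1},
  {"translation":[-0.27,0,0.23],"angular":[0,0,0],"gripper":0.1},
  {"translation":[-0.27,0,0.23],"angular":[0,0,0],"gripper":0.1},
  {"translation":[-0.27,0,0.23],"angular":[0,0,0],"gripper":0.1},
  {"translation":[-0.27,0,0.228],"angular":[0,0,0],"gripper":0.1},
  {"translation":[-0.2,0,0.168],"angular":[0,0,0],"gripper":0.1},
  {"translation":[-0.1,0,0.084],"angular":[0,0,0],"gripper":0.1},
])

```text
t: 20.23
tool_pos: [0.5843, -0.0092, 0.3003]
tool_rot: [0.266, 2.43, -0.097]
contact_force: [-5.4, 1.1, 6.2]
opening: 0.0255
grip_force: 27.7
```

Request:
drive_tool([
  {"translation":[0,0,0],"angular":[0,0,0],"gripper":0.1},
  {"translation":[0,0,0],"angular":[0,0,0],"gripper":0.1},
])

```text
t: 20.48
tool_pos: [0.5842, -0.0092, 0.3003]
tool_rot: [0.265, 2.428, -0.097]
contact_force: [3.1, -1.5, 3.3]
opening: 0.0256
grip_force: 26.7
```

```bash
python3 -c "
from h import *
plan((.0455,-.046,.044),40)
im=ctrl.get_image('scene');cv2.imwrite('pics/s5.png',cv2.resize(im['color'][120:300,140:380,::-1],(800,600)))"
```

```text
t 20.48 tray mm [ 45.7 -45.9  45.3] F [ 3.1 -1.5  3.3] open 0.0256
 shift in tool now [ 0.026 -0.003  0.021]  in target axes [ 0.025 -0.003  0.022]
 turn [0.003 0.025 0.003]
```

View pics/s5.png

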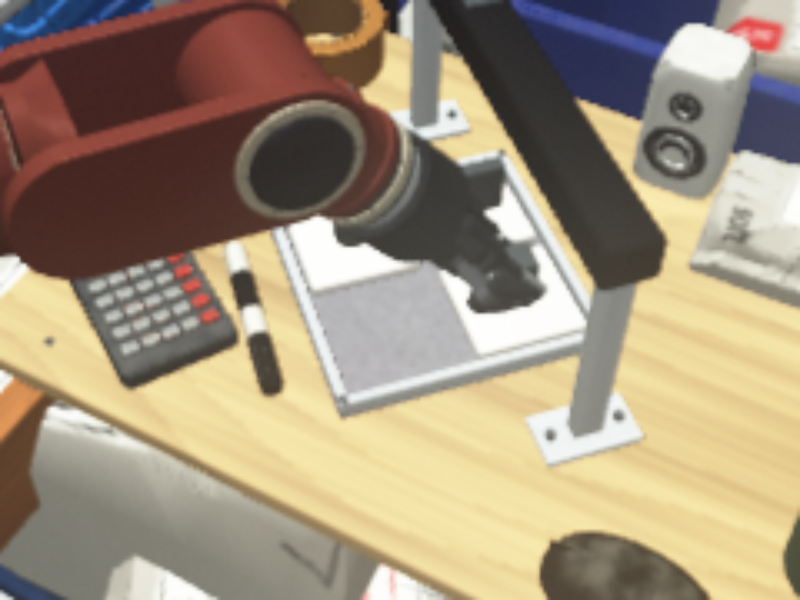

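The block plate is back right (515,300) and front right (395,335) is empty. I release it, retreat and turn upright above the roll.

Request:
drive_tool([
  {"translation":[0,0,0],"angular":[0,0,0],"gripper":1},
  {"translation":[0,0,0],"angular":[0,0,0],"gripper":1},
  {"translation":[0,0,0],"angular":[0,0,0],"gripper":1},
  {"translation":[0,0,0],"angular":[0,0,0],"gripper":1},
  {"translation":[0,0,-0.6],"angular":[0,0,0],"gripper":1},
  {"translation":[0,0,-0.9],"angular":[0,0,0],"gripper":1},
  {"translation":[0,0,-1],"angular":[0,0,0],"gripper":1},
  {"translation":[0,0,-1],"angular":[0,0,0],"gripper":1},
])

```text
t: 21.52
tool_pos: [0.4944, 0.0107, 0.4071]
tool_rot: [0.266, 2.432, -0.097]
contact_force: [0.4, 0.3, 0.1]
opening: 0.0856
grip_force: 0.0
```

Request:
drive_tool([
  {"translation":[0.3,0.5,-0.6],"angular":[0,0,0],"gripper":1},
  {"translation":[0.5,0.8,-0.2],"angular":[0,0,0],"gripper":1},
  {"translation":[0,0.8,0],"angular":[0,1,0],"gripper":1},
  {"translation":[0,0.8,0],"angular":[0,1,0],"gripper":1},
  {"translation":[0,0.8,0],"angular":[0,1,0],"gripper":1},
  {"translation":[0,0.8,0],"angular":[0,1,0],"gripper":1},
  {"translation":[0,0.8,0],"angular":[0,1,0],"gripper":1},
  {"translation":[0,0.3,0],"angular":[0,0,0],"gripper":1},
])

```text
t: 22.52
tool_pos: [0.5012, 0.2397, 0.4084]
tool_rot: [-0.341, -3.121, 0.003]
contact_force: [-0.1, -0.2, -0.4]
opening: 0.0857
grip_force: 0.0
```

Request:
drive_tool([
  {"translation":[0,0,0],"angular":[0,0,0],"gripper":1},
  {"translation":[0,0,0],"angular":[0,0,0],"gripper":1},
])

```text
t: 22.78
tool_pos: [0.499, 0.2384, 0.411]
tool_rot: [0.341, 3.121, 0.0]
contact_force: [0.2, 0.0, -0.2]
opening: 0.0854
grip_force: 0.0
```

```bash
python3 -c "
from h import *
plan((-.1103,.1798,.0367),0)
for n in ('top','scene'):
    im=ctrl.get_image(n);np.savez(n+'2',**im);P=cloud(im);X=P.reshape(-1,3);t=(X-T0)@np.stack([EX,EY,EZ],1)
    for nm,c,lo,hi in(('roll',(-.11,.18),.054,.064),('post',(-.045,.045),.055,.066),('bar',(.045,.045),.055,.066),('block',(.045,-.045),.055,.066),('pb',(.045,-.045),.012,.02),('pp',(-.045,.045),.012,.02)):
        m=(abs(t[:,0]-c[0])<.047)&(abs(t[:,1]-c[1])<.047)&(t[:,2]>lo)&(t[:,2]<hi)
        if m.sum()>8:
            r=cv2.minAreaRect((t[m][:,:2]*1000).astype(np.float32));print(n,nm,m.sum(),np.round(r[0],1),np.round(r[1],1),round(r[2]),t[m][:,2].mean().round(4))
"
```

```text
t 22.77 tray mm [-91.1 177.4 156. ] F [ 0.2  0.  -0.2] open 0.0854
 shift in tool now [0.487 0.058 2.98 ]  in target axes [0.481 0.059 2.981]
 turn [0.002 0.015 0.004]
top post 67 [-47.2  45. ] [21.6 23.9] 89 0.06
top bar 98 [44.7 44.7] [13.9 54.3] 89 0.0598
top block 77 [ 45.4 -47.5] [22.1 25.7] 88 0.0603
top pb 609 [ 46.6 -45.4] [90.6 93.3] 0 0.0164
top pp 652 [-48.3  46.8] [82.9 85.8] 88 0.0163
scene roll 336 [-109.5  177.8] [66.3 64.3] 66 0.0583
scene post 72 [-43.4  45.8] [22.1 27. ] 13 0.0598
scene bar 111 [48.7 44.1] [54.2 16.2] 3 0.0597
scene block 107 [ 49.3 -48.1] [25.1 25.5] 88 0.0597
scene pb 724 [ 49.7 -44.9] [93.7 82.9] 90 0.0165
scene pp 724 [-46.4  46.5] [90.3 91.1] 1 0.0164
```

All plates are seated at their stations: post (-45,45), bar (47,44) and block (47,-48) mm. The roll stands at (-110,178). I pick it up.

Request:
drive_tool([
  {"translation":[0.48,0.04,0],"angular":[0,0,0],"gripper":1},
  {"translation":[0,0,0.4],"angular":[0,0,0],"gripper":1},
  {"translation":[0,0,0.7],"angular":[0,0,0],"gripper":1},
  {"translation":[0,0,0.7],"angular":[0,0,0],"gripper":1},
  {"translation":[0,0,0.7],"angular":[0,0,0],"gripper":1},
  {"translation":[0,0,0.42],"angular":[0,0,0],"gripper":1},
  {"translation":[0,0,0],"angular":[0,0,0],"gripper":1},
  {"translation":[0,0,0],"angular":[0,0,0],"gripper":1},
])

```text
t: 23.88
tool_pos: [0.4818, 0.2448, 0.2946]
tool_rot: [0.341, 3.121, 0.001]
contact_force: [0.8, 0.6, 0.8]
opening: 0.0855
grip_force: 0.0
```

Request:
drive_tool([
  {"translation":[0,0,0],"angular":[0,0,0],"gripper":0.6},
  {"translation":[0,0,0],"angular":[0,0,0],"gripper":0.6},
  {"translation":[0,0,0],"angular":[0,0,0],"gripper":0.6},
  {"translation":[0,0,0],"angular":[0,0,0],"gripper":0.6},
], force=35)

```text
t: 24.38
tool_pos: [0.482, 0.2448, 0.2953]
tool_rot: [0.341, 3.12, 0.002]
contact_force: [-0.1, -0.4, 5.3]
opening: 0.065
grip_force: 39.6
```

```bash
python3 -c "
from h import *
plan((-.0455,-.0455,.12),0);print(ctrl.get_obs()['grip_force'])"
```

```text
t 24.38 tray mm [-109.   180.    40.3] F [-0.1 -0.4  5.3] open 0.065
 shift in tool now [-1.59  -5.635 -1.996]  in target axes [-1.588 -5.637 -1.992]
 turn [0.01  0.019 0.004]
39.61154334945604
```

Request:
drive_tool([
  {"translation":[0,0,-0.5],"angular":[0,0,0],"gripper":0.6},
  {"translation":[0,0,-0.8],"angular":[0,0,0],"gripper":0.6},
  {"translation":[0,0,-0.8],"angular":[0,0,0],"gripper":0.6},
  {"translation":[0,-0.4,0],"angular":[0,0,0],"gripper":0.6},
  {"translation":[0,-0.8,0],"angular":[0,0,0],"gripper":0.6},
  {"translation":[-0.3,-0.8,0],"angular":[0,0,0],"gripper":0.6},
  {"translation":[-0.3,-0.8,0],"angular":[0,0,0],"gripper":0.6},
  {"translation":[-0.3,-0.8,0],"angular":[0,0,0],"gripper":0.6},
])

```text
t: 25.38
tool_pos: [0.4845, 0.0945, 0.3753]
tool_rot: [-0.341, -3.12, 0.001]
contact_force: [0.4, -0.6, -1.8]
opening: 0.0647
grip_force: 39.4
```

Request:
drive_tool([
  {"translation":[-0.3,-0.8,0],"angular":[0,0,0],"gripper":0.6},
  {"translation":[-0.3,-0.8,0],"angular":[0,0,0],"gripper":0.6},
  {"translation":[-0.09,-0.43,0],"angular":[0,0,0],"gripper":0.6},
  {"translation":[0,0,0],"angular":[0,0,0],"gripper":0.6},
  {"translation":[0,0,0],"angular":[0,0,0],"gripper":0.6},
])

```text
t: 26.0
tool_pos: [0.4945, 0.0117, 0.3771]
tool_rot: [-0.34, -3.123, -0.001]
contact_force: [0.8, -0.8, -1.6]
opening: 0.0646
grip_force: 39.5
```

```bash
python3 -c "
from h import *
plan((-.0455,-.0455,.0463),0)"
```

```text
t 26.0 tray mm [-46.3 -44.9 122.1] F [ 0.8 -0.8 -1.6] open 0.0646
 shift in tool now [-0.022 -0.016  1.896]  in target axes [-0.021 -0.015  1.896]
 turn [ 0.003 -0.005  0.009]
```

Request:
drive_tool([
  {"translation":[-0.02,-0.01,0.5],"angular":[0,0,0],"gripper":0.6},
  {"translation":[0,0,0.6],"angular":[0,0,0],"gripper":0.6},
  {"translation":[0,0,0.5],"angular":[0,0,0],"gripper":0.6},
  {"translation":[0,0,0.2],"angular":[0,0,0],"gripper":0.6},
  {"translation":[0,0,0.04],"angular":[0,0,0],"gripper":0.6},
  {"translation":[0,0,0],"angular":[0,0,0],"gripper":0.6},
  {"translation":[0,0,0],"angular":[0,0,0],"gripper":0.6},
])

```text
t: 26.88
tool_pos: [0.496, 0.0104, 0.3049]
tool_rot: [0.341, 3.121, -0.0]
contact_force: [0.2, -0.1, -1.7]
opening: 0.0649
grip_force: 39.4
```

Request:
drive_tool([
  {"translation":[0,0,0.03],"angular":[0,0,0],"gripper":0.6},
  {"translation":[0,0,0.02],"angular":[0,0,0],"gripper":0.6},
  {"translation":[0,0,0],"angular":[0,0,0],"gripper":0.6},
  {"translation":[0,0,0],"angular":[0,0,0],"gripper":0.6},
])

```text
t: 27.38
tool_pos: [0.4955, 0.0105, 0.3019]
tool_rot: [0.341, 3.123, 0.0]
contact_force: [0.3, -0.1, -1.2]
opening: 0.0648
grip_force: 39.4
```

Expected contact is at about z = 0.3013, so it has nearly landed. I lower a little more, then release.

Request:
drive_tool([
  {"translation":[0,0,0.04],"angular":[0,0,0],"gripper":0.6},
  {"translation":[0,0,0],"angular":[0,0,0],"gripper":0.6},
  {"translation":[0,0,0],"angular":[0,0,0],"gripper":0.6},
])

```text
t: 27.75
tool_pos: [0.4957, 0.0105, 0.3013]
tool_rot: [0.341, 3.122, -0.0]
contact_force: [-2.8, -0.1, 6.1]
opening: 0.0647
grip_force: 40.0
```

Request:
drive_tool([
  {"translation":[0,0,0],"angular":[0,0,0],"gripper":1},
  {"translation":[0,0,0],"angular":[0,0,0],"gripper":1},
  {"translation":[0,0,0],"angular":[0,0,0],"gripper":1},
  {"translation":[0,0,-0.5],"angular":[0,0,0],"gripper":1},
  {"translation":[0,0,-0.8],"angular":[0,0,0],"gripper":1},
  {"translation":[0,0,-0.9],"angular":[0,0,0],"gripper":1},
  {"translation":[0,0,-0.9],"angular":[0,0,0],"gripper":1},
  {"translation":[0.5,0,-0.9],"angular":[0,0,0],"gripper":1},
])

```text
t: 28.75
tool_pos: [0.4761, 0.0147, 0.4626]
tool_rot: [0.341, 3.122, -0.0]
contact_force: [0.1, -0.6, -0.6]
opening: 0.0853
grip_force: 0.0
```

Request:
drive_tool([
  {"translation":[0.7,0.8,0],"angular":[0,0,0],"gripper":1},
  {"translation":[0.8,0.8,0],"angular":[0,0,0],"gripper":1},
  {"translation":[0.8,0.8,0],"angular":[0,0,0],"gripper":1},
  {"translation":[0.5,0.8,0],"angular":[0,0,0],"gripper":1},
  {"translation":[0,0,0],"angular":[0,0,0],"gripper":1},
  {"translation":[0,0,0],"angular":[0,0,0],"gripper":1},
])

```text
t: 29.5
tool_pos: [0.3944, 0.1637, 0.4613]
tool_rot: [0.341, 3.122, 0.0]
contact_force: [-0.1, 0.1, 0.4]
opening: 0.0854
grip_force: 0.0
```

```bash
python3 -c "
from h import *
for n in ('top','scene'):
    im=ctrl.get_image(n);t=(cloud(im).reshape(-1,3)-T0)@np.stack([EX,EY,EZ],1)
    for nm,c,lo,hi in(('roll',(-.045,-.045),.055,.072),('post',(-.045,.045),.055,.066),('bar',(.045,.045),.055,.066),('block',(.045,-.045),.055,.066)):
        m=(abs(t[:,0]-c[0])<.047)&(abs(t[:,1]-c[1])<.047)&(t[:,2]>lo)&(t[:,2]<hi)
        if m.sum()>8:
            r=cv2.minAreaRect((t[m][:,:2]*1000).astype(np.float32));print(n,nm,m.sum(),np.round(r[0],1),np.round(r[1],1),round(r[2]),t[m][:,2].mean().round(4))
im=ctrl.get_image('scene');cv2.imwrite('pics/s6.png',cv2.resize(im['color'][100:340,100:420,::-1],(800,600)));print(ctrl.get_obs()['t'])
"
```

```text
top roll 439 [-49.7 -47.2] [61.4 67.1] 88 0.0644
top post 22 [-51.2  52.6] [21.5  8.2] 24 0.0601
top block 73 [ 44.7 -47.4] [22.1 27.4] 88 0.0601
scene roll 551 [-45.4 -47.4] [67.4 63.3] 73 0.0637
scene post 75 [-43.1  44.8] [23.3 24. ] 17 0.0598
scene bar 112 [49.  44.7] [16.4 54.8] 87 0.0596
scene block 104 [ 49.1 -47.6] [25.  26.7] 1 0.0599
29.65
```

View pics/s6.png

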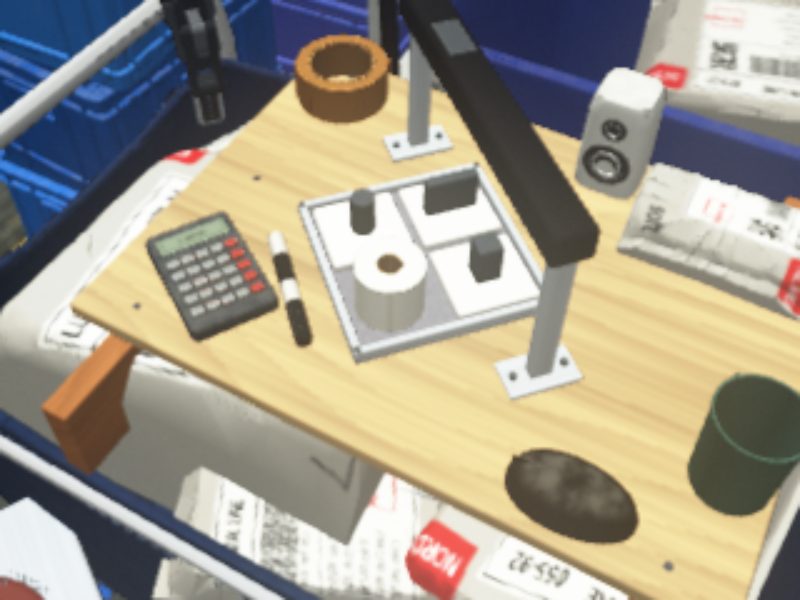

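The roll stands upright in the front-right station at (390,280). The post is front left (362,210), the bar back left (450,190) and the block back right (487,257). The bystanders look unmoved and the arm is clear, so I hand the job in.

```bash
python3 -c "
from station import ctrl
print(ctrl.finish_job())"
```

```text
the job is handed in; nothing more can be done
None
```

I've handed the job in at about 30 s: the three plates were each slid on one station in the order asked, the label roll stands upright in the front-right station, and the other things looked unmoved in the last picture; no verdict was returned.

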